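# Put two spice jars away in the revolving rack

## Task

Put the two loose spice jars away in the two empty pockets of the revolving spice rack, one jar per pocket, each standing upright on the pocket's floor. One empty pocket is under the rack's fixed clear cover, so turn the rack (it has a knob on top) to bring that pocket round to the open front, and leave the rack clicked into place. Lower the glass jars in gently without dropping them, and leave the containers already in the rack and the things round about standing where they are.

Things in the scene. Friction and masses are not known exactly. Their poses are not given: they have to be found in the camera images.
- rack: foot of the revolving spice rack: round wooden plate, 266 mm in diameter, 8 mm thick, fixed to the worktop. Origin: on the axis of rotation, at worktop level. Its -x axis points to the open front; its yaw differs from run to run. Pockets can be loaded from above only within 65 degrees of -x; the rear half is covered (see cover)
- cover (a point): middle of the roof of the fixed clear plastic splash cover on the foot, 74 mm behind the axis. Flat roof 145 to 148 mm above the worktop, round wall at radius 129 mm; it covers all that lies within 85 degrees of the foot's +x axis, but the roof stops 22 mm short of the rotation axis
- rack_tray: the turning tray; origin on the rotation axis at worktop level, axes turn with it, -x towards pocket_a. Turns without end either way and stays where it is left (friction 0.02 N m). Every 60 degrees, counted from pocket_a exactly at the open front, a spring roller drops into a notch (click): it draws the tray in from within 4 degrees and needs 0.15 N m to leave. May start between two clicks
- pocket_a (a point): centre of the floor of an empty pocket, 32 mm above the worktop. The tray, a wooden disc 243 mm in diameter, has six square white pockets, every 60 degrees, centred 88 mm from the axis, 52 mm wide inside, sides radial and tangential, walls 3 mm thick and 34 mm high. Axes turn with the tray; -x points outward from the axis
- pocket_b (a point): centre of the floor of the other empty pocket, straight across the axis from pocket_a and of the same size. Axes parallel to pocket_a's, so here +x points outward. At the start one of the two empty pockets is in the open and the other under the cover
- knob (a point): middle of the round wooden turning knob on the tray's axis, 182 mm above the worktop: 36 mm in diameter from 170 to 192 mm, rounded off to 196 mm, on a 14 mm steel spindle. Fixed to the tray; can be gripped from above at any yaw
- jar_red: glass spice jar with a green screw cap and a cream, red and green label, 46 mm in diameter, 106 mm tall, 0.11 kg; the cap is 45 mm wide and spans 85 to 105 mm above the bottom, the glass body is 44 mm in diameter. Starts on the worktop. Origin: centre of its underside; z up along its axis
- jar_brown: glass spice jar with a green screw cap and a brown and cream label, 46 mm in diameter, 106 mm tall, 0.11 kg; the cap is 45 mm wide and spans 85 to 105 mm above the bottom, the glass body is 44 mm in diameter. Starts on the worktop. Origin: centre of its underside; z up along its axis
- filled_1: spice jar of the same kind and size as the two loose ones (46 mm wide, 106 mm tall, green cap), orange-brown label, already standing in pocket a+60 degrees (counter-clockwise from above); loose. Origin: centre of its underside
- filled_2: spice jar of the same kind and size as the two loose ones (46 mm wide, 106 mm tall, green cap), brown and cream label, already standing in pocket a+120 degrees (counter-clockwise from above); loose. Origin: centre of its underside
- filled_3: spice jar of the same kind and size as the two loose ones (46 mm wide, 106 mm tall, green cap), orange-brown label, already standing in pocket b+60 degrees (counter-clockwise from above); loose. Origin: centre of its underside
- filled_4: spice jar of the same kind and size as the two loose ones (46 mm wide, 106 mm tall, green cap), cream, red and green label, already standing in pocket b+120 degrees (counter-clockwise from above); loose. Origin: centre of its underside
- microwave_corner (a point): upper right front corner of the fixed microwave, 0.29 m above the worktop; from here its front runs 0.52 m to the left (+y), its handle and knob standing out up to 35 mm towards the robot. It stands behind the loose jars: swing the arm and the gripper past it in front
- tin: bystander: food tin with a red and white label, 58 mm in diameter, 72 mm tall, standing on the worktop. Origin: centre of its underside
- onion: bystander: red onion, 66 mm wide, 70 mm tall, on the chopping board. Origin: centre of its underside
- garlic: bystander: garlic bulb, 46 mm, on the chopping board. Origin: centre of its underside
- oil: bystander: green oil bottle, 58 mm wide, 204 mm tall, standing on the worktop. Origin: centre of its underside
There are look-alikes about, which are no part of the job. Leave any turquoise look-alike of the jar_red alone.

How it is judged:
By the outcome, as a careful person would: the job done as asked, in the order asked, and still so for the second after the job is handed in, with the robot touching nothing.
It also fails if it takes over 69 s, if anything falls off the work surface, if the arm or the gripper's body presses on something with over 40 N, if the wrist force passes 120 N, or if a joint passes its speed limit or range.

## Robot

A 6-joint arm with a two-finger parallel gripper is mounted at the origin on a cart in front of the work surface, level with it; the furniture and walls round the work are solid. World frame = base frame: x ahead of the robot, y to its left, z up, the work surface at z = 0. Lengths are in mm, angles in rad, forces in N, time in s.
With the tool pointing down it reaches from about 350 to 975 mm from the base axis. Payload 7.1 kg.
Tool frame: the origin (TCP) lies midway between the tips of the shut fingers; the grasp point (between the pads) lies 19 mm behind it (ctrl.tcp_to_grasp is the distance from the TCP to the grasp point, in mm); z points along the fingers, y is the line along which they close (so a half turn about z gives the same grasp; the last joint's range is limited). The gripper opens to 88 mm and grips with 3 to 60 N. Pads are 20 mm wide; open, the fingers measure 115 mm over their backs; the gripper's body (75 mm by 178 mm) begins 61 mm behind the grasp point.
Start: joints at [1.192, 0.423, 1.63, -0, 1.089, -0.019], TCP at [220.022, 584.974, 222.675] pointing down, gripper open.
Joint ranges: [-3, 3], [-0.9, 2.11], [0.09, 2.58], [-1.31, 4.45], [0.11, 2.69], [-2.54, 2.54]. Speed limits (rad/s): [2.39, 2.39, 3.01, 3.14, 3.14, 3.14].

## Interface

Orientations are given as a rotation vector (axis times angle).
In Python, from workcell import get_obs, cams, ticket, boxes_of, ctrl gives the robot as it stands.
- The arm moves only by the shell command python3 -m creep 'ROWS' [OPENING]. ROWS is JSON, one flat list of numbers, 4 for each row, row after row: the shift along the world's x, y, z in m, then the turn about the world's z in rad. In form: [tx, ty, tz, spin, tx, ty, tz, spin, ...]. A call has 1 to 10 rows; each row is the pose to reach, as a shift and turn from the pose commanded when the call began; what a row does not reach only later rows make up. A row lasts 1/12 s, in which the tool goes at most 41.7 mm and 7.16 degrees, less where a joint would pass 70% of its speed; a pose out of reach is approached as far as the arm can. A call with a gripper value outside its range is refused whole. OPENING is the opening, from 0 (shut) to 1 (fully open), set as the call begins (- or left out, the last holds). The fingers move at their own pace and stop on an object; the grip force is fixed at half the most. Time passes only in rows, so rows that repeat a pose let the fingers close. It gives the time, the measured TCP pose, the force, the opening and the grip force at its end, in the units of the state.
- get_obs(): the state, without advancing time (a new reading comes with each control period).
- cams.get_image(name): name is "scene" or "top" or "wrist"; returns (picture, depth): 384x512x3 uint8, red, green, blue; 384x512 float32, mm along the optical axis (not along the pixel's ray), 0 where there is no reading.
- cams.get_calibration(name): a dict with "mtx" (3x3 intrinsics, pixels), "R" (3x3) and "t" (3): a world point X has camera coordinates R X + t; the wrist camera has in their place "mount" (4x4, takes a point from camera to tool coordinates, whose origin is the TCP and whose axes are the flange's). Camera axes: x right, y down, z forward; pixel columns grow to the right and rows downward; lengths in mm; the calibration is good to about 2 mm. A picture is of the moment at which its call begins: read the wrist's pose just before it. get_calibration takes no time and is no camera call.
- ticket.close_job(): hands the job in; it is judged then, once.
Trained networks look in the newest picture that a camera, given by its name, has taken for a name from the list of things; names that differ only in an ending like _2 or _b are one class to them, and where a whole thing is asked for, a point or a joint stands for the part that bears it (a point fixed in the world has none). Each returns a list of dicts, best first, with "score" (0 to 1); they miss things now and then, are a little off and sometimes report something else, mostly with a low value. They report only what shows in the picture. A call takes as long as a camera call. They do not tell look-alikes from the thing itself.
- boxes_of(camera, target): "centre" ([column, row] in pixels, amid what is visible of it).
The state is a dict: "t": time; "qpos": joint angles; "qvel": joint speeds; "joint_torque": joint torques, N m; "ee_pos": TCP position; "orientation": TCP orientation; "ft_force": force on the tool from outside, world axes, zero at the start; "moment": the same for the moment, N m; "width": finger opening in mm; "grasp_force": force on a finger pad.
Only numpy, scipy, OpenCV 4.12 (cv2) and the standard library are available. Lean on these libraries where they do the work, as an engineer would, in place of code of your own. Each camera call takes 0.05 s, during which the arm holds its last target. There are 200 camera calls.

## Working session

There is one attempt and no reset: what is moved stays moved. The work goes in short steps, Python scripts to look and compute and a shell command to move; the robot and the scene stay as the last step left them, time stands still between calls to the robot, and variables do not carry over. Pictures are saved under pics/ and viewed, at most 11 in all, crops included, and the job is handed in when it is done.

```bash
mkdir -p pics
cat > h.py <<'E'
import numpy as np, cv2
from workcell import get_obs, cams, ticket, boxes_of, ctrl
from scipy.spatial.transform import Rotation as R
def pose(cam):
    c=cams.get_calibration(cam)
    if cam!='wrist': 
        Rm=np.array(c['R']);t=np.array(c['t']).ravel(); return np.array(c['mtx']),Rm.T,-Rm.T@t
    o=get_obs(); M=np.array(c['mount']); Rw=R.from_rotvec(o['orientation']).as_matrix()
    return np.array(c['mtx']),Rw@M[:3,:3],Rw@M[:3,3]+np.array(o['ee_pos'])
def cloud(cam,P,d):
    K,A,o=P; v,u=np.mgrid[:d.shape[0],:d.shape[1]]
    r=np.stack([(u-K[0,2])/K[0,0],(v-K[1,2])/K[1,1],np.ones_like(d)],-1)*d[...,None]
    return r@A.T+o
def atz(P,px,z):
    K,A,o=P; r=A@np.array([(px[0]-K[0,2])/K[0,0],(px[1]-K[1,2])/K[1,1],1]); return o+r*(z-o[2])/r[2]
def proj(P,X):
    K,A,o=P; c=K@(A.T@(np.array(X)-o)); return c[:2]/c[2]
def shot(cam,name=None):
    P=pose(cam); im,d=cams.get_image(cam)
    if name: cv2.imwrite(f'pics/{name}.png',im[...,::-1])
    return P,im,d,cloud(cam,P,d)
E
python3 - <<'E'
from h import *
np.set_printoptions(precision=1,suppress=True)
ims=[]
for cam in ['top','scene']:
    P,im,d,C=shot(cam); ims.append(im); np.savez(f'{cam}.npz',im=im,d=d,C=C)
    print(cam,P[2])
    for n in ['jar_red','jar_brown','knob','rack','rack_tray','pocket_a','tin','onion','garlic','oil']:
        for b in boxes_of(cam,n)[:7]:
            u,v=map(int,b['centre']); print(n,round(b['score'],2),(u,v),C[v,u] if 0<=v<384 and 0<=u<512 else '')
cv2.imwrite('pics/a.png',cv2.resize(ims[0],(800,600))[...,::-1]);cv2.imwrite('pics/b.png',cv2.resize(ims[1],(800,600))[...,::-1])
print(get_obs()['t'])
E
```

```text
top [-561.1  257.1 1595.4]
jar_red 0.71 (251, 217) [429.9  60.7 102.3]
jar_red 0.66 (267, 197) [514.7 -18.  101.9]
jar_brown 0.37 (134, 235) [442.3 510.7  63.4]
knob 0.68 (338, 204) [ 490.4 -316.1   24.5]
rack 0.7 (337, 173) [ 561.9 -312.4  141. ]
rack 0.29 (155, 249) [397.5 439.9  15.4]
rack_tray 0.69 (338, 203) [ 490.7 -315.    31.4]
rack_tray 0.64 (285, 230) [371.8 -62.8  70.2]
pocket_a 0.87 (339, 206) [ 446.  -298.6   75.7]
tin 0.84 (284, 231) [373.9 -60.1  60.3]
onion 0.58 (134, 232) [453.4 509.8  67.2]
onion 0.25 (340, 205) [ 485.1 -323.3   23.1]
garlic 0.53 (155, 247) [388.7 436.2  44.4]
scene [-515.8 -412.2 1024.2]
jar_red 0.98 (296, 240) [509.5 -48.4  77.6]
jar_red 0.78 (258, 244) [436.8  55.   77.8]
jar_brown 0.66 (211, 231) [412.8 216.9  90.8]
jar_brown 0.15 (396, 276) [ 429.  -380.   135.6]
knob 0.66 (375, 281) [ 488.3 -322.3   32.7]
rack 0.66 (387, 248) [ 627.6 -324.2   56.6]
rack 0.54 (364, 247) [ 552.1 -261.4   97.3]
rack_tray 0.8 (378, 278) [ 499.4 -328.1   38.2]
pocket_a 0.84 (376, 277) [ 503.9 -321.2   35.2]
tin 0.95 (290, 271) [379.  -82.2  68.3]
onion 0.58 (149, 209) [448.1 503.4  62.3]
garlic 0.53 (398, 280) [ 431.4 -387.8  121. ]
oil 0.78 (181, 181) [583.9 449.6 119.9]
oil 0.39 (399, 279) [ 432.8 -389.6  124.5]
oil 0.31 (289, 272) [374.7 -80.8  67.3]
oil 0.15 (147, 205) [454.6 515.6  72.1]
1.1
```

View pics/a.png

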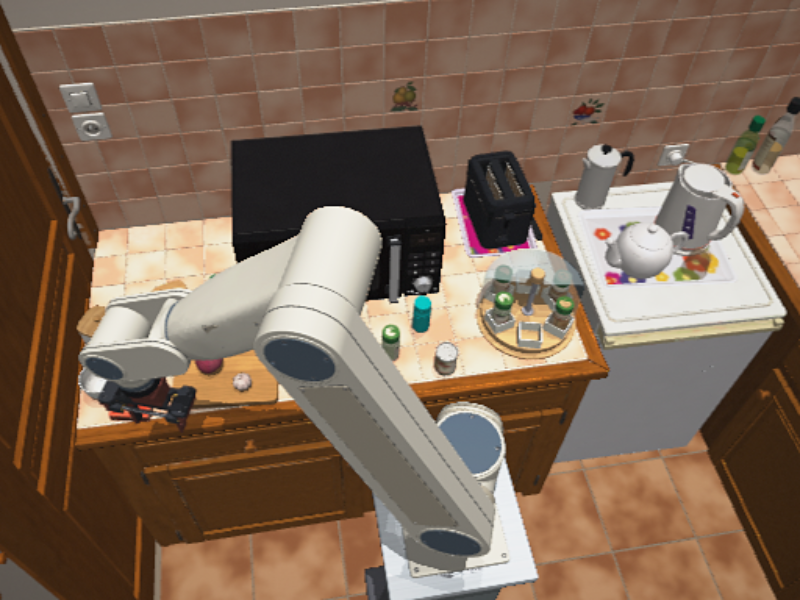

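View pics/b.png

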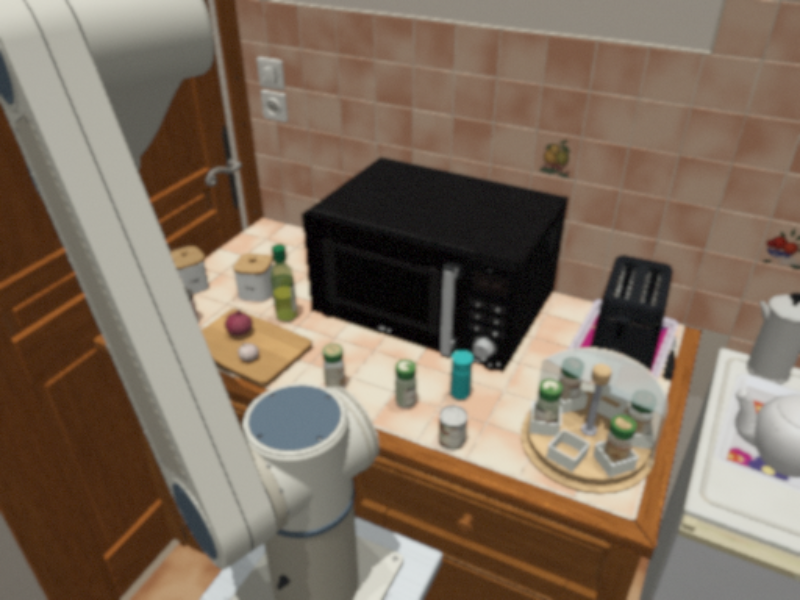

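The top view shows green-capped jars at (250,215) and the turquoise one at (269,200). The rack is around (338,200), with one pocket open at the front. In the scene view the jar_red candidates are the green-capped jar at (258,244) and the turquoise look-alike at (296,240), which I will leave alone. The jar_brown candidates are the jar at (211,231) and the filled ones at (352,248) and (397,272), already in the rack. I'll check this in a crop.

Run:
```python
from h import *
np.set_printoptions(precision=1,suppress=True)
from scipy.optimize import least_squares
for cam in ['scene','top']:
    f=np.load(cam+'.npz'); im,d,C=f['im'],f['d'],f['C']; P=pose(cam)
    if cam=='scene':
        cv2.imwrite('pics/c.png',cv2.resize(im[200:330,185:445],(800,400),interpolation=cv2.INTER_CUBIC)[...,::-1])
    hsv=cv2.cvtColor(im,cv2.COLOR_RGB2HSV)
    ok=d>0
    # caps: green
    g=((hsv[...,0]>38)&(hsv[...,0]<75)&(hsv[...,1]>90)&ok&(C[...,2]>70)&(C[...,2]<150)&(C[...,0]>300)&(C[...,0]<720)&(C[...,1]>-520)&(C[...,1]<330)).astype(np.uint8)
    n,l,s,c=cv2.connectedComponentsWithStats(g)
    for i in range(1,n):
        if s[i,4]>8:
            p=C[l==i]; zt=np.percentile(p[:,2],90); q=p[p[:,2]>zt-4]; print(cam,'cap',c[i],s[i,4],'top',np.median(q,0),'centre of mask at z',atz(P,c[i],95 if p[:,1].mean()>-150 else 127))
    k=ok&(C[...,2]>165)&(C[...,2]<205)&(np.hypot(C[...,0]-530,C[...,1]+320)<150)
    v,u=np.nonzero(k); p=C[k]
    print(cam,'knob',len(p),p.mean(0) if len(p) else '', [u.mean(),v.mean()], atz(P,[u.mean(),v.mean()],182))
    # low caps/tin/turq top
    for nm,lo,hi,x0,x1,y0,y1 in [('tin',66,78,320,440,-130,-20),('turq',98,112,460,570,-90,40),('red',98,112,390,480,20,110),('brown',98,112,350,480,150,280)]:
        k=ok&(C[...,2]>lo)&(C[...,2]<hi)&(C[...,0]>x0)&(C[...,0]<x1)&(C[...,1]>y0)&(C[...,1]<y1)
        if k.any(): print(cam,nm,k.sum(),C[k].mean(0),C[k].min(0),C[k].max(0))
    # foot: plate rim / open pocket rim
    k=ok&(C[...,2]>60)&(C[...,2]<70)&(np.hypot(C[...,0]-530,C[...,1]+320)<150)&(hsv[...,1]<60)
    print(cam,'rimpts',k.sum()); np.save(cam+'rim.npy',C[k])
    k=ok&(C[...,2]>3)&(C[...,2]<38)&(C[...,0]<560)&(np.hypot(C[...,0]-530,C[...,1]+320)<150)
    print('plate',k.sum(),C[k].min(0),C[k].max(0))
    k=ok&(C[...,2]>280)&(C[...,2]<300)&(C[...,1]>-300)&(C[...,1]<500)&(C[...,0]>480);p=C[k]
    if len(p): print('mw',p[p[:,1].argmin()],p[p[:,0].argmin()])
```

```text
scene cap [212.8 229.1] 17 top [408.5 213.  104.5] centre of mask at z [419.5 213.6  95. ]
scene cap [260.1 238.4] 48 top [442.5  45.7 106.3] centre of mask at z [446.8  52.2  95. ]
scene cap [351.7 251.9] 71 top [ 473.4 -241.1  139.2] centre of mask at z [ 480.  -238.7  127. ]
scene cap [398.6 273.5] 123 top [ 443.2 -386.9  138.9] centre of mask at z [ 451.2 -384.2  127. ]
scene knob 151 [ 503.2 -320.   189.8] [np.float64(383.9072847682119), np.float64(239.43046357615893)] [ 512.6 -319.1  182. ]
scene tin 212 [396.  -72.7  70.7] [ 364.4 -100.    66.3] [426.1 -44.9  76.7]
scene turq 115 [525.8 -37.5 105.9] [504.6 -58.3  98.3] [549.7 -13.9 110.9]
scene red 129 [449.   58.3 105.8] [428.6  36.6  98.1] [478.1  81.2 111.2]
scene brown 109 [428.1 221.9 106.2] [406.  200.4  98.2] [454.5 245.  111.1]
scene rimpts 545
plate 2028 [ 380.4 -468.5    3.1] [ 559.7 -171.1   38. ]
mw [1015.3 -299.9  289.6] [614.7 -32.3 281.2]
top cap [322.  192.8] 76 top [ 479.7 -230.   139.4] centre of mask at z [ 484.1 -231.3  127. ]
top cap [360.9 195.3] 78 top [ 446.7 -376.   138.6] centre of mask at z [ 448.7 -379.3  127. ]
top cap [250.1 213.9] 77 top [447.8  60.4 108. ] centre of mask at z [449.4  60.9  95. ]
top knob 85 [ 506.3 -313.2  188.9] [np.float64(343.18823529411765), np.float64(176.08235294117648)] [ 511.5 -316.   182. ]
top tin 119 [396.1 -68.6  70.5] [364.5 -97.1  66.1] [424.7 -40.8  77.8]
top turq 82 [528.6 -32.2 104.4] [505.1 -53.1  98.7] [553.4 -11.1 111.5]
top red 90 [450.2  63.2 105.5] [426.8  40.9  98. ] [475.5  85.1 111.2]
top rimpts 211
plate 1116 [ 381.  -466.9    3. ] [ 559.9 -172.4   37.9]
mw [1017.4 -299.4  294.5] [615.4 -58.7 295.6]
```

View pics/c.png

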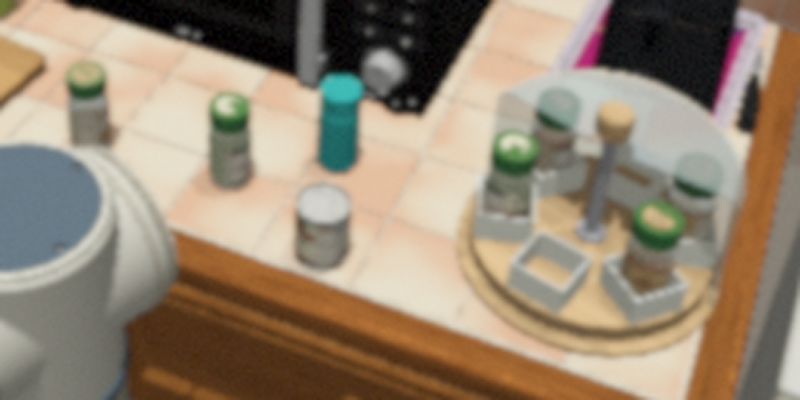

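The crop confirms the choice. Red is at (260,240) with a white, cream and red cap, brown is at (212,230) with a tan cap, and the turquoise look-alike at (296,240) stays put. Next I fit the rack axis, cover yaw and tray angle.

Run:
```python
from h import *
from scipy.optimize import least_squares
np.set_printoptions(precision=1,suppress=True)
print(R.from_rotvec(get_obs()['orientation']).as_matrix())
for cam in ['scene','top']:
    f=np.load(cam+'.npz'); im,d,C=f['im'],f['d'],f['C']; ok=d>0
    D=np.hypot(C[...,0]-512,C[...,1]+318)
    hsv=cv2.cvtColor(im,cv2.COLOR_RGB2HSV)
    # plate outer edge in front: per-angle max radius of points 4<z<14
    k=ok&(C[...,2]>4)&(C[...,2]<12)&(D<150)&(D>110)
    p=C[k][:,:2]
    # roof
    r=ok&(C[...,2]>141)&(C[...,2]<153)&(D<140)&((hsv[...,0]<35)|(hsv[...,0]>80)|(hsv[...,1]<90))
    q=C[r][:,:2]; print(cam,'plate',len(p),'roof',len(q),q.mean(0),q.min(0),q.max(0))
    s=least_squares(lambda a:np.hypot(p[:,0]-a[0],p[:,1]-a[1])-127,[512,-318],loss='soft_l1').x; print('axis from plate',s)
    for ax in [s,np.array([512.,-317.])]:
        m=q.mean(0)-ax; print('roof dir deg',np.degrees(np.arctan2(m[1],m[0])),np.hypot(*m))
        a=np.degrees(np.arctan2(q[:,1]-ax[1],q[:,0]-ax[0])); print('ang range',np.percentile(a,[0,1,3,97,99,100]),'rad',np.percentile(np.hypot(*(q-ax).T),[1,99]))
    w=C[ok&(C[...,2]>60)&(C[...,2]<72)&(D<125)&(hsv[...,1]<60)]
    # rim of open pocket: points in front between angles 150..190 radius 50..125
    a=np.degrees(np.arctan2(w[:,1]+317,w[:,0]-512))%360; rr=np.hypot(w[:,0]-512,w[:,1]+317)
    kk=(a>145)&(a<195)&(rr>50)&(rr<128); z=w[kk][:,:2].astype(np.float32)
    if len(z)>5: print('pocket rim',len(z),cv2.minAreaRect(z),z.mean(0))
```

```text
[[-0.9  0.4 -0. ]
 [ 0.4  0.9 -0. ]
 [ 0.  -0.  -1. ]]
scene plate 763 roof 1439 [ 559.6 -340.3] [ 433.5 -447.4] [ 636.3 -199.6]
axis from plate [ 514.2 -318.4]
roof dir deg -25.70459603586702 50.386222179144255
ang range [-177.5 -133.5  -99.9   70.9  103.6  179.7] rad [ 23.3 126.3]
roof dir deg -26.09649936270121 52.94995719428751
ang range [-174.7 -130.9  -98.4   68.6   98.6  165.9] rad [ 23.7 127.7]
pocket rim 129 ((425.85205078125, -297.1971435546875), (58.53380584716797, 63.16167449951172), 76.490966796875) [ 423.5 -298.2]
top plate 323 roof 886 [ 563.9 -327.5] [ 437.8 -441.2] [ 632.9 -194.2]
axis from plate [ 513.9 -318.4]
roof dir deg -10.285080565737127 50.8725705653178
ang range [-178.8 -101.2  -98.9   71.6  102.2  160.9] rad [ 25.3 124.3]
roof dir deg -11.414146104650476 52.96004125629646
ang range [-167.4  -99.8  -97.1   69.7  100.3  165.7] rad [ 26.5 125.4]
pocket rim 43 ((424.1620788574219, -293.897216796875), (55.54523849487305, 63.60822296142578), 74.63911437988281) [ 420.2 -293.6]
```

Fits: axis ≈ (513.5,-318), front at about 166°, and the open pocket's bearing is also about 166°, so the tray looks clicked. Next I hover over brown.

```bash
python3 -m creep '[0.02,-0.035,0,0.02,0.04,-0.07,0,0.04,0.06,-0.105,0,0.06,0.08,-0.14,0,0.08,0.1,-0.175,0,0.1,0.12,-0.21,0,0.12,0.145,-0.245,0,0.14,0.165,-0.28,0,0.16,0.19,-0.32,0,0.18,0.208,-0.363,0,0.18]' 1
python3 - <<'E'
from h import *
np.set_printoptions(precision=1,suppress=True)
P,im,d,C=shot('wrist','w1'); o=get_obs()
Y=R.from_rotvec(o['orientation']).as_matrix()[:,1]; print(o['t'],o['ee_pos'],np.degrees(np.arctan2(Y[1],Y[0])),o['qpos'])
for b in boxes_of('wrist','jar_brown'): u,v=map(int,b['centre']); print(b,C[v,u])
k=(d>0)&(C[...,2]>99)&(C[...,2]<112)&(np.hypot(C[...,0]-428,C[...,1]-222)<60)
print(k.sum(),C[k].mean(0) if k.any() else '',C[k].min(0),C[k].max(0))
E
```

```text
t: 1.93
ee_pos: [425.3, 230.0, 223.1]
orientation: [0.28, 3.128, 0.001]
ft_force: [1.3, 0.6, -0.2]
width: 87.8
grasp_force: 0.0
1.9833 [427.  224.3 222.9] 79.55669377945253 [ 0.5  0.2  1.9 -0.   1.  -0.9]
{'centre': [250.5, 189.5], 'score': 0.59} [427.8 225.1 106.5]
1368 [431.6 224.  106.3] [410.  201.4  99.1] [454.9 246.2 109.1]
```

View pics/w1.png

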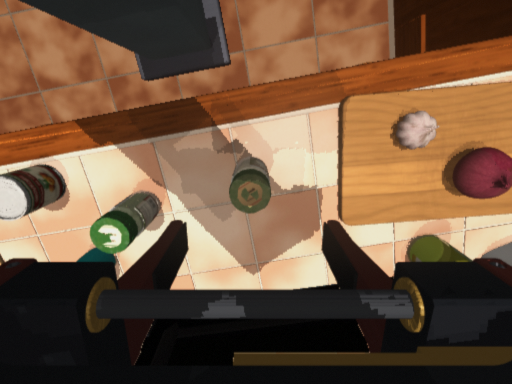

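The wrist view shows brown's cap at (250,190), standing free between the fingers. Its centre is about (431,224). I descend, grip and lift.

```bash
python3 -m creep '[0.003,0.002,-0.02,-0.05,0.003,0.002,-0.05,-0.05,0.003,0.002,-0.08,-0.05,0.003,0.002,-0.11,-0.05,0.003,0.002,-0.135,-0.05,0.003,0.002,-0.155,-0.05,0.003,0.002,-0.162,-0.05,0.003,0.002,-0.162,-0.05,0.003,0.002,-0.162,-0.05]' 1; python3 -m creep '[0,0,0,0,0,0,0,0,0,0,0,0,0,0,0,0,0,0,0,0,0,0,0,0,0,0,0,0,0,0,0,0]' 0.3
```

```text
t: 2.78
ee_pos: [427.0, 234.0, 61.0]
orientation: [0.359, 3.121, 0.0]
ft_force: [-0.4, 0.3, 1.0]
width: 88.0
grasp_force: 0.0
t: 3.45
ee_pos: [426.8, 233.4, 60.8]
orientation: [-0.36, -3.121, 0.0]
ft_force: [-1.3, -1.5, 3.9]
width: 47.5
grasp_force: 29.2
```

Gripped (47.5 mm). Lift, settle, and check.

```bash
python3 -m creep '[0,0,0.01,0,0,0,0.035,0,0,0,0.065,0,0,0,0.1,0,0,0,0.13,0,0,0,0.15,0,0,0,0.15,0,0,0,0.15,0]'; python3 -m creep '[0,-0.03,0,0,0,-0.065,0,0,0,-0.105,0,0,0,-0.145,0,0,0,-0.185,0,0,0,-0.225,0,0,0,-0.265,0,0,0,-0.305,0,0,0,-0.345,0,0,0,-0.385,0,0]';python3 -m creep '[0,-0.03,0,0,0,-0.06,0,0,0,-0.085,0,0,0,-0.105,0,0,0,-0.115,0,0,0,-0.115,0,0,0,-0.115,0,0,0,-0.115,0,0]'
python3 - <<'E'
from h import *
np.set_printoptions(precision=2,suppress=True)
P,im,d,C=shot('wrist','w2'); o=get_obs(); cv2.imwrite('pics/w2.png',im[...,::-1])
Rw=R.from_rotvec(o['orientation']).as_matrix();Y=Rw[:,1]; print(o['t'],o['ee_pos'],np.degrees(np.arctan2(Y[1],Y[0])),o['qpos'],o['qvel'])
T=(C-np.array(o['ee_pos']))@Rw  # tool coords
k=(d>0)&(np.abs(T[...,0])<40)&(np.abs(T[...,1])<30)&(T[...,2]>-60)&(T[...,2]<80)
print('held',k.sum(),T[k].min(0),T[k].max(0),T[k].mean(0))
k2=k&(np.abs(T[...,2]-np.percentile(T[k][:,2],3))<5);print('top',k2.sum(),T[k2].min(0),T[k2].max(0),T[k2].mean(0))
np.savez('w2.npz',im=im,d=d,C=C,T=T)
E
```

```text
t: 4.12
ee_pos: [427.3, 233.8, 211.8]
orientation: [0.36, 3.119, 0.003]
ft_force: [-0.5, 0.6, -1.0]
width: 44.7
grasp_force: 29.9
t: 4.95
ee_pos: [425.2, -153.0, 209.0]
orientation: [-0.36, -3.118, -0.001]
ft_force: [0.8, -0.8, -1.6]
width: 44.7
grasp_force: 29.9
t: 5.62
ee_pos: [426.3, -265.2, 209.9]
orientation: [-0.359, -3.119, -0.002]
ft_force: [0.6, 0.6, -1.7]
width: 44.9
grasp_force: 29.9
5.6667 [ 426.51 -265.15  210.15] 76.89292201846602 [-0.58  0.26  1.91  0.    0.98 -1.92] [ 0.   -0.01 -0.    0.   -0.   -0.  ]
held 9487 [-30.18 -30.   -59.99] [16.38 29.99 60.11] [  7.29   0.06 -27.21]
top 609 [ -1.34 -30.   -59.99] [ 12.76  29.95 -51.73] [  9.24  -0.15 -56.12]
```

View pics/w2.png

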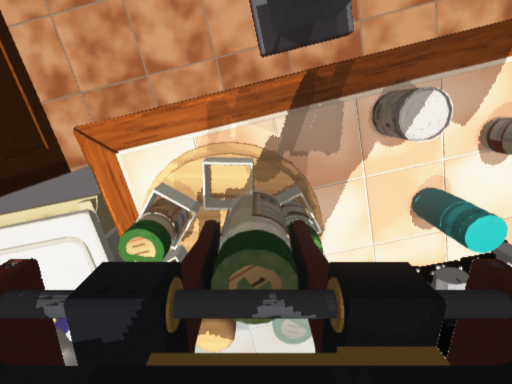

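The held brown jar's cap is at (258,280). The open pocket is at (227,182), between neighbour caps at (143,240) and (318,240).

Run:
```python
from h import *
np.set_printoptions(precision=1,suppress=True)
f=np.load('w2.npz');im,d,C,T=f['im'],f['d'],f['C'],f['T'];ok=d>0
hsv=cv2.cvtColor(im,cv2.COLOR_RGB2HSV)
v,u=np.mgrid[:384,:512]; box=(u>210)&(u<305)&(v>185)&(v<320)
for lo in range(-60,60,8):
    k=ok&box&(T[...,2]>=lo)&(T[...,2]<lo+8)&(np.abs(T[...,0])<45)&(np.abs(T[...,1])<35)
    if k.sum()>20:
        p=T[k]; print(lo,k.sum(),p.min(0)[:2],p.max(0)[:2])
from scipy.optimize import least_squares
w=C[ok&(C[...,2]>60)&(C[...,2]<71)&(u>195)&(u<260)&(v>150)&(v<215)]
print('rim',len(w),w.mean(0),cv2.minAreaRect(w[:,:2].astype(np.float32)))
w=C[ok&(C[...,2]>26)&(C[...,2]<38)&(u>205)&(u<250)&(v>160)&(v<205)]
print('floor',len(w),w.mean(0),cv2.minAreaRect(w[:,:2].astype(np.float32)))
g=(hsv[...,0]>38)&(hsv[...,0]<80)
for b,x0 in (('L',110),('R',300)):
    k=ok&(u>x0)&(u<x0+60)&(v>200)&(v<270)&(C[...,2]>130)&(C[...,2]<145)
    if k.any(): print(b,k.sum(),C[k].min(0),C[k].max(0))
k=ok&(u>190)&(u<240)&(v>315)&(v<352)&(C[...,2]>165)&(C[...,2]<200)
if k.any(): print('knob',k.sum(),C[k].min(0),C[k].max(0))
```

```text
-60 42 [-0.7 22.5] [10.6 23. ]
-52 2222 [-26.2 -21.7] [15.3 24.2]
-44 1587 [-26.9 -22.3] [15.9 25.6]
-36 700 [ -3.5 -23.4] [15.9 27.1]
-28 453 [ -4.1 -24.5] [15.7 28.4]
-20 742 [ -4.4 -25.5] [15.9 29.7]
-12 575 [ -2.6 -26.9] [16.3 31.2]
-4 347 [  0.5 -27.4] [16.3 30.9]
4 246 [ -0.2 -21.8] [16.4 22.7]
12 226 [  0.6 -22.1] [16.3 22.2]
20 191 [ -0.2 -21.4] [16.3 22.6]
28 176 [ -2.  -21.9] [16.2 23.1]
36 159 [  1.5 -21.4] [16.1 21.2]
44 111 [  1.2 -20.7] [16.  21.7]
52 95 [  2.8 -19.4] [15.1 20.7]
rim 504 [ 418.8 -303.2   65.6] ((428.49212646484375, -303.0539855957031), (67.57152557373047, 63.78921890258789), 75.90460205078125)
floor 1321 [ 428.7 -300.6   33.2] ((430.46038818359375, -299.3609924316406), (51.28422927856445, 46.02957534790039), 76.39949798583984)
L 1495 [ 427.6 -404.9  130. ] [ 466.9 -359.6  140.8]
R 116 [ 469.8 -222.   130.1] [ 493.9 -212.5  139.6]
knob 1094 [ 495.1 -334.3  182.8] [ 527.6 -301.7  198.4]
```

Run:
```python
from h import *
np.set_printoptions(precision=1,suppress=True,linewidth=150)
from scipy.optimize import minimize
f=np.load('w2.npz');im,d,C,T=f['im'],f['d'],f['C'],f['T'];ok=d>0
print(C[175:200:6,225])
v,u=np.mgrid[:384,:512]
k=ok&(C[...,2]>62)&(C[...,2]<70)&(u>190)&(u<265)&(v>148)&(v<222)
w=C[k][:,:2]
def cost(a,pr=False):
    c,s=np.cos(a[2]),np.sin(a[2]); q=np.abs((w-a[:2])@np.array([[c,-s],[s,c]]))
    e=np.abs(q.max(1)-27.5); return np.minimum(e,4).mean()
best=min((minimize(cost,[x,y,np.radians(t)],method='Nelder-Mead') for x in (425,429,432) for y in (-303,-299,-296) for t in (-16,-12)),key=lambda r:r.fun)
print(len(w),best.x[:2],np.degrees(best.x[2]),best.fun)
# image-based check: overlay fitted square at z=66 inner/outer
K,A,o=pose('wrist'); P=(K,A,o); M=im.copy()
M=cv2.resize(M[130:240,170:290],(720,660))
for X,col in ((best.x,(255,0,0)),(np.array([427.8,-297,np.radians(-14)]),(0,0,255))):
    c,s=np.cos(X[2]),np.sin(X[2])
    for h,z in ((26,66),(29,66)):
        pts=[(proj(P,[X[0]+c*a*h-s*b*h,X[1]+s*a*h+c*b*h,z])-[170,130])*6 for a,b in((1,1),(1,-1),(-1,-1),(-1,1))]
        cv2.polylines(M,[np.int32(pts)],True,col,1)
cv2.imwrite('pics/d.png',M[:600,:,::-1])
```

```text
[[ 420.  -301.9   33.2]
 [ 427.4 -303.8   34. ]
 [ 435.6 -306.1   32.2]
 [ 442.9 -307.9   34.1]
 [ 451.2 -310.2   32.9]]
483 [ 426.4 -297.3] -14.047546809690253 1.074862884602661
```

View pics/d.png

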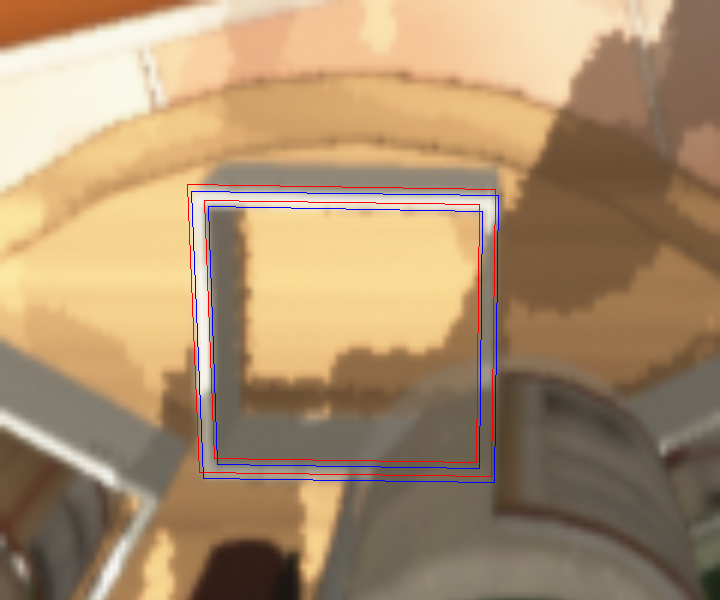

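The overlay shows the blue square (427.8,-297, -14°) lying on the pocket's rim, so the tray is clicked with the pocket at the front. The jar sits 6 mm off the TCP, so I shift by (-4.7,-30.7) and lower to just above the rim.

```bash
python3 -m creep '[-0.002,-0.015,-0.01,0,-0.0045,-0.025,-0.025,0,-0.0045,-0.031,-0.045,0,-0.0045,-0.031,-0.06,0,-0.0045,-0.031,-0.07,0,-0.0045,-0.031,-0.075,0,-0.0045,-0.031,-0.075,0,-0.0045,-0.031,-0.075,0]'
python3 -m creep '[0,0,-0.005,0,0,0,-0.01,0,0,0,-0.015,0,0,0,-0.02,0,0,0,-0.025,0,0,0,-0.03,0,0,0,-0.033,0,0,0,-0.036,0,0,0,-0.038,0,0,0,-0.038,0]'
python3 - <<'E'
from h import *
o=get_obs();print(o['moment'],o['t'])
E
```

```text
t: 6.33
ee_pos: [422.7, -297.1, 136.0]
orientation: [0.359, 3.121, -0.0]
ft_force: [0.3, 0.4, -1.3]
width: 44.9
grasp_force: 29.9
t: 7.17
ee_pos: [422.2, -297.4, 97.2]
orientation: [-0.36, -3.12, -0.001]
ft_force: [-1.2, 0.4, -2.9]
width: 45.0
grasp_force: 30.0
[0.08450661 0.2245823  0.01626553] 7.1667
```

```bash
python3 -m creep '[0,0,-0.001,0,0,0,-0.002,0,0,0,-0.003,0,0,0,-0.0035,0,0,0,-0.0035,0]'
```

```text
t: 7.58
ee_pos: [422.2, -297.5, 94.1]
orientation: [-0.36, -3.121, -0.0]
ft_force: [-1.6, -0.7, -0.8]
width: 44.9
grasp_force: 30.0
```

```bash
python3 -m creep '[0,0,-0.0005,0,0,0,-0.001,0,0,0,-0.0015,0,0,0,-0.002,0,0,0,-0.002,0]'
```

```text
t: 8.0
ee_pos: [422.5, -297.7, 93.6]
orientation: [0.359, 3.12, -0.001]
ft_force: [-5.3, 3.8, 16.7]
width: 44.6
grasp_force: 30.2
```

Floor contact at 93.6. Unload, open part-way, rise straight up.

```bash
python3 -m creep '[0,0,0.001,0,0,0,0.0015,0,0,0,0.0015,0,0,0,0.0015,0]'; python3 -m creep '[0,0,0,0,0,0,0,0,0,0,0,0,0,0,0,0]' 0.66; python3 -m creep '[0,0,0.01,0,0,0,0.025,0,0,0,0.045,0,0,0,0.07,0,0,0,0.095,0,0,0,0.12,0,0,0,0.125,0,0,0,0.125,0]'
python3 - <<'E'
from h import *
np.set_printoptions(precision=1,suppress=True,linewidth=150)
P,im,d,C=shot('scene','e'); cv2.imwrite('pics/e.png',cv2.resize(im[190:330,250:450],(800,560),interpolation=cv2.INTER_CUBIC)[...,::-1])
E
```

```text
t: 8.33
ee_pos: [422.4, -297.5, 93.7]
orientation: [0.36, 3.121, -0.0]
ft_force: [-2.2, 0.7, 1.9]
width: 45.1
grasp_force: 30.0
t: 8.67
ee_pos: [422.8, -297.7, 93.7]
orientation: [0.36, 3.12, -0.001]
ft_force: [1.5, 0.0, -0.6]
width: 57.9
grasp_force: 0.0
t: 9.33
ee_pos: [423.5, -298.3, 221.1]
orientation: [0.36, 3.117, -0.004]
ft_force: [-0.6, 0.0, -0.9]
width: 58.0
grasp_force: 0.0
```

View pics/e.png

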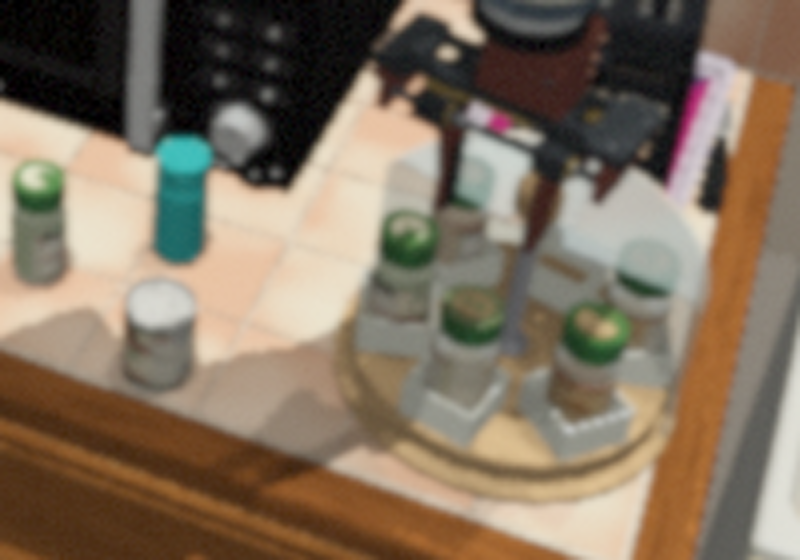

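The brown jar stands upright in the front pocket. Next, the knob.

```bash
python3 -m creep '[0.025,-0.006,0,0,0.055,-0.013,0,0,0.08,-0.018,0,0,0.091,-0.021,0,0,0.091,-0.021,-0.015,0,0.091,-0.021,-0.035,0,0.091,-0.021,-0.05,0,0.091,-0.021,-0.056,0,0.091,-0.021,-0.056,0,0.091,-0.021,-0.056,0]'; python3 -m creep '[0,0,0,0,0,0,0,0,0,0,0,0,0,0,0,0,0,0,0,0,0,0,0,0]' 0.25
python3 - <<'E'
from h import *
o=get_obs();print(o['qpos'],R.from_rotvec(o['orientation']).as_matrix()[:,1],o['moment'])
E
```

```text
t: 10.22
ee_pos: [512.8, -318.3, 162.2]
orientation: [-0.36, -3.119, -0.001]
ft_force: [1.1, 0.2, 0.9]
width: 58.2
grasp_force: 0.0
t: 10.72
ee_pos: [513.4, -320.1, 163.5]
orientation: [0.36, 3.12, -0.004]
ft_force: [-1.8, -5.5, 1.3]
width: 35.1
grasp_force: 30.0
[-0.57611956  0.46475482  1.71967298 -0.00234093  0.95480641 -1.91609127] [ 0.22746691  0.97378234 -0.00259873] [-0.90946053  0.23066616  0.02553897]
```

```bash
python3 -m creep '[0,0,0,-0.02,0,0,0,-0.06,0,0,0,-0.12,0,0,0,-0.19,0,0,0,-0.27,0,0,0,-0.36,0,0,0,-0.45,0,0,0,-0.54,0,0,0,-0.63,0,0,0,-0.72]'
python3 -m creep '[0,0,0,-0.09,0,0,0,-0.18,0,0,0,-0.27,0,0,0,-0.36,0,0,0,-0.45,0,0,0,-0.54,0,0,0,-0.63,0,0,0,-0.72,0,0,0,-0.81,0,0,0,-0.9]'
python3 -m creep '[0,0,0,-0.09,0,0,0,-0.18,0,0,0,-0.27,0,0,0,-0.36,0,0,0,-0.45,0,0,0,-0.54,0,0,0,-0.63,0,0,0,-0.72,0,0,0,-0.81,0,0,0,-0.9]'
python3 -m creep '[0,0,0,-0.09,0,0,0,-0.18,0,0,0,-0.27,0,0,0,-0.36,0,0,0,-0.44,0,0,0,-0.51,0,0,0,-0.57,0,0,0,-0.61,0,0,0,-0.622,0,0,0,-0.622]'
python3 -m creep '[0,0,0,0,0,0,0,0,0,0,0,0]'
python3 - <<'E'
from h import *
o=get_obs();Y=R.from_rotvec(o['orientation']).as_matrix()[:,1];print(o['qpos'],np.degrees(np.arctan2(Y[1],Y[0])),o['moment'])
P,im,d,C=shot('scene'); cv2.imwrite('pics/f.png',cv2.resize(im[190:330,250:450],(800,560),interpolation=cv2.INTER_CUBIC)[...,::-1])
E
```

```text
t: 11.55
ee_pos: [513.1, -320.6, 163.5]
orientation: [1.441, 2.789, -0.005]
ft_force: [-3.2, -9.2, 0.9]
width: 35.2
grasp_force: 30.0
t: 12.38
ee_pos: [512.4, -320.7, 163.5]
orientation: [2.511, 1.885, -0.005]
ft_force: [-5.8, -8.4, 2.8]
width: 34.8
grasp_force: 30.0
t: 13.22
ee_pos: [511.8, -320.2, 163.5]
orientation: [3.081, 0.605, -0.004]
ft_force: [-8.2, -7.1, 4.3]
width: 35.0
grasp_force: 30.0
t: 14.05
ee_pos: [511.8, -319.7, 163.5]
orientation: [3.119, -0.362, -0.003]
ft_force: [-8.6, -5.5, 5.4]
width: 35.3
grasp_force: 30.0
t: 14.3
ee_pos: [511.7, -319.7, 163.5]
orientation: [3.119, -0.36, -0.003]
ft_force: [-8.0, -4.8, 5.9]
width: 35.0
grasp_force: 30.0
[-0.57674901  0.46406183  1.72096769 -0.00321479  0.95768754  1.22599931] -103.18368162868481 [-0.64277166  1.53686197  0.01169953]
```

View pics/f.png

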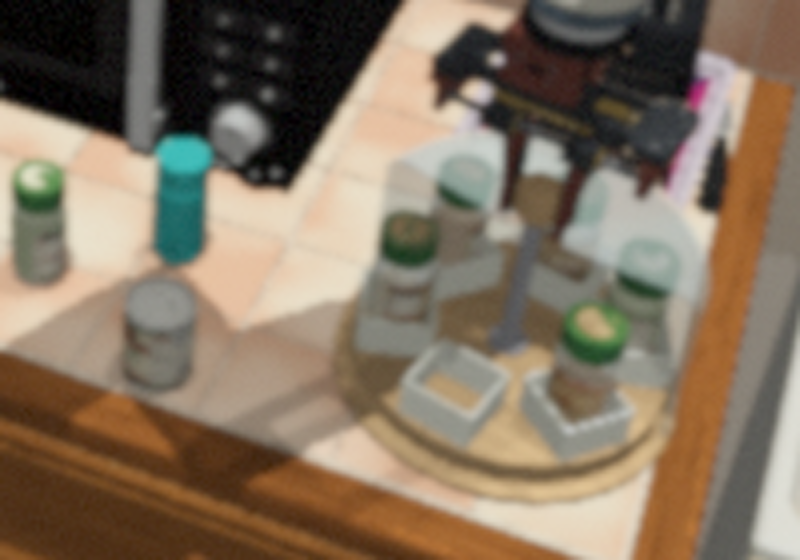

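The turned tray has the empty pocket at the front and all jars upright. The moment is about 0, which means it clicked. Release, rise, and travel to the red jar while turning back.

```bash
python3 -m creep '[0,0,0,0,0,0,0,0,0,0,0,0,0,0,0.005,0,0,0,0.02,0,0,0,0.04,0,0,0,0.06,0,0,0,0.062,0]' 0.66
python3 -m creep '[-0.01,0,0,0.05,-0.02,0.01,0,0.15,-0.03,0.02,0,0.26,-0.04,0.03,0,0.38,-0.05,0.05,0,0.5,-0.06,0.07,0,0.62,-0.063,0.09,0,0.74,-0.063,0.11,0,0.86,-0.063,0.13,0,0.98,-0.063,0.15,0,1.1]' 1
python3 -m creep '[0,0.02,0,0.12,0,0.04,0,0.24,0,0.06,0,0.36,0,0.08,0,0.48,0,0.1,0,0.6,0,0.12,0,0.72,0,0.14,0,0.84,0,0.16,0,0.96,0,0.18,0,1.08,0,0.195,0,1.2]'
python3 -m creep '[0,0.01,0,0.12,0,0.02,0,0.24,0,0.025,0,0.36,0,0.03,0,0.48,0,0.035,0,0.6,0,0.035,0,0.72,0,0.035,0,0.8,0,0.035,0,0.842,0,0.035,0,0.842,0,0.035,0,0.842]'
python3 -m creep '[0,0,0,0,0,0,0,0,0,0,0,0]'
cat > m.py <<'E'
from h import *
np.set_printoptions(precision=1,suppress=True)
P,im,d,C=shot('wrist','w3'); o=get_obs()
Y=R.from_rotvec(o['orientation']).as_matrix()[:,1]; print(o['t'],o['ee_pos'],np.degrees(np.arctan2(Y[1],Y[0])),o['qpos'])
for b in boxes_of('wrist','jar_red'): u,v=map(int,b['centre']); print(b,C[v,u])
k=(d>0)&(C[...,2]>99)&(C[...,2]<112)&(np.hypot(C[...,0]-450,C[...,1]-61)<50)
print(k.sum(),C[k].mean(0) if k.any() else '',np.percentile(C[k],[2,98],axis=0).mean(0))
E
python3 m.py
```

```text
t: 15.02
ee_pos: [515.4, -319.5, 228.6]
orientation: [3.118, -0.36, 0.009]
ft_force: [0.3, -1.0, -0.1]
width: 58.1
grasp_force: 0.0
t: 15.85
ee_pos: [450.0, -167.4, 224.3]
orientation: [-2.845, -1.332, 0.0]
ft_force: [-0.0, 1.0, -0.1]
width: 87.5
grasp_force: 0.0
t: 16.68
ee_pos: [450.0, 28.0, 224.3]
orientation: [-1.595, -2.706, -0.0]
ft_force: [-0.7, -0.6, 0.3]
width: 87.8
grasp_force: 0.0
t: 17.52
ee_pos: [450.2, 61.6, 224.4]
orientation: [-0.362, -3.12, 0.0]
ft_force: [-0.5, -0.6, -0.6]
width: 87.9
grasp_force: 0.0
t: 17.77
ee_pos: [450.3, 61.5, 224.7]
orientation: [0.361, 3.121, 0.0]
ft_force: [-0.3, -0.6, -0.7]
width: 88.3
grasp_force: 0.0
17.8167 [450.3  61.5 224.6] 76.80385738338595 [ 0.1  0.2  2.   0.   1.  -1.2]
{'centre': [255.3, 182.7], 'score': 0.97} [446.2  63.2 107.4]
{'centre': [200.3, 248.0], 'score': 0.66} [514.1 -20.1  94.2]
{'centre': [71.9, 207.5], 'score': 0.52} [ 447.6 -214.8    8.6]
1352 [452.5  60.  106.4] [453.1  59.9 104.9]
```

View pics/w3.png

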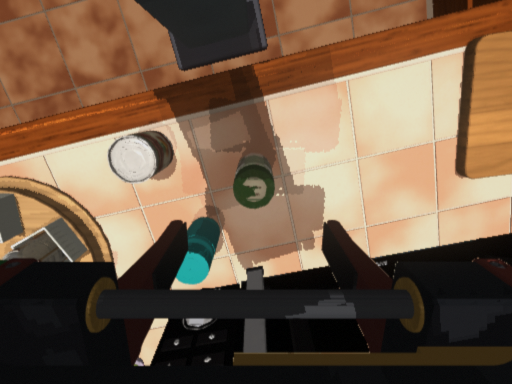

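The red jar's cap is at (254,184), clear of the turquoise one at (197,255). Descend and grip.

```bash
python3 -m creep '[0.002,-0.001,-0.02,0,0.002,-0.001,-0.05,0,0.002,-0.001,-0.08,0,0.002,-0.001,-0.11,0,0.002,-0.001,-0.135,0,0.002,-0.001,-0.155,0,0.002,-0.001,-0.163,0,0.002,-0.001,-0.163,0,0.002,-0.001,-0.163,0]'; python3 -m creep '[0,0,0,0,0,0,0,0,0,0,0,0,0,0,0,0,0,0,0,0,0,0,0,0,0,0,0,0,0,0,0,0]' 0.3
python3 -m creep '[0,0,0.01,0,0,0,0.035,0,0,0,0.065,0,0,0,0.1,0,0,0,0.13,0,0,0,0.15,0,0,0,0.15,0,0,0,0.15,0]'
python3 -m creep '[-0.002,-0.03,0,0,-0.005,-0.065,0,0,-0.01,-0.105,0,0,-0.015,-0.14,0,0,-0.02,-0.175,0,0,-0.025,-0.21,0,0,-0.026,-0.245,0,0,-0.026,-0.28,0,0,-0.026,-0.31,0,0,-0.026,-0.325,0,0]';python3 -m creep '[0,0,0,0,0,0,0,0,0,0,0,0]'
cat > n.py <<'E'
from h import *
from scipy.optimize import minimize
np.set_printoptions(precision=1,suppress=True,linewidth=150)
P,im,d,C=shot('wrist','w4'); o=get_obs(); ok=d>0
Rw=R.from_rotvec(o['orientation']).as_matrix();T=(C-np.array(o['ee_pos']))@Rw
print(o['t'],o['ee_pos'],np.degrees(np.arctan2(Rw[1,1],Rw[0,1])))
v,u=np.mgrid[:384,:512]; box=(u>210)&(u<305)&(v>185)&(v<320)
for lo in (-52,-44,4,20,36):
    k=ok&box&(T[...,2]>=lo)&(T[...,2]<lo+8)&(np.abs(T[...,0])<45)&(np.abs(T[...,1])<35)
    if k.sum()>20: print(lo,k.sum(),T[k].min(0)[:2],T[k].max(0)[:2])
c0=proj(P,[427.6,-297.1,66]); print(c0)
k=ok&(C[...,2]>62)&(C[...,2]<70)&(np.hypot(C[...,0]-427.6,C[...,1]+297)<42)
w=C[k][:,:2]
def cost(a):
    c,s=np.cos(a[2]),np.sin(a[2]); q=np.abs((w-a[:2])@np.array([[c,-s],[s,c]])); return np.minimum(np.abs(q.max(1)-27.5),4).mean()
b=min((minimize(cost,[x,y,np.radians(-14)],method='Nelder-Mead') for x in (425,429) for y in (-300,-297,-294)),key=lambda r:r.fun)
print(len(w),b.x[:2],np.degrees(b.x[2]),b.fun)
x0,y0=(np.maximum(c0-55,0)).astype(int); M=cv2.resize(im[y0:y0+100,x0:x0+120],(720,600))
for X,col in ((b.x,(255,0,0)),(np.array([427.7,-297.1,np.radians(-14)]),(0,0,255))):
    c,s=np.cos(X[2]),np.sin(X[2])
    for h in (26,29):
        pts=[(proj(P,[X[0]+c*a*h-s*e*h,X[1]+s*a*h+c*e*h,66])-[x0,y0])*6 for a,e in((1,1),(1,-1),(-1,-1),(-1,1))]
        cv2.polylines(M,[np.int32(pts)],True,col,1)
cv2.imwrite('pics/g.png',M[...,::-1])
E
python3 n.py
```

```text
t: 18.62
ee_pos: [452.6, 60.5, 61.9]
orientation: [-0.36, -3.121, 0.0]
ft_force: [0.3, -0.1, 0.5]
width: 87.7
grasp_force: 0.0
t: 19.28
ee_pos: [452.5, 60.5, 61.8]
orientation: [0.36, 3.121, 0.0]
ft_force: [0.5, -1.1, 2.9]
width: 44.6
grasp_force: 30.0
t: 19.95
ee_pos: [452.7, 60.5, 212.8]
orientation: [0.36, 3.118, 0.001]
ft_force: [-0.8, -0.7, -1.9]
width: 44.5
grasp_force: 30.0
t: 20.78
ee_pos: [425.2, -267.1, 209.8]
orientation: [-0.363, -3.118, -0.001]
ft_force: [0.3, -0.3, -1.8]
width: 44.5
grasp_force: 30.0
t: 21.03
ee_pos: [425.4, -263.3, 210.3]
orientation: [-0.36, -3.118, -0.003]
ft_force: [-0.7, -0.1, -2.1]
width: 44.7
grasp_force: 30.0
21.0833 [ 425.7 -263.1  210.6] 76.87426951664166
-52 3157 [ -7.6 -21.9] [21.4 24.1]
-44 1525 [ -8.9 -22.4] [21.8 25.4]
4 224 [  2.6 -22.3] [22.2 23.2]
20 179 [  6.6 -21.9] [21.7 21.9]
36 146 [  3.1 -22.1] [21.5 23.2]
[226.4 188.1]
389 [ 426.4 -297.2] -14.411421757507059 0.7513151767298698
```

View pics/g.png

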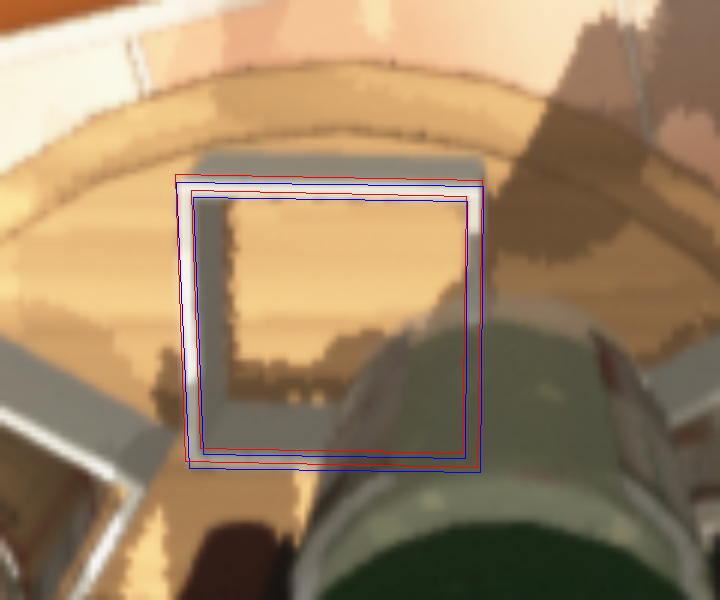

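The blue square fits the second pocket's rim, and the tray is clicked at -14°. The jar is centred on the tool to 1 mm. Shift (+1,-33.5) and lower.

```bash
python3 -m creep '[0.0,-0.015,-0.01,0,0.001,-0.025,-0.025,0,0.001,-0.0335,-0.045,0,0.001,-0.0335,-0.06,0,0.001,-0.0335,-0.07,0,0.001,-0.0335,-0.075,0,0.001,-0.0335,-0.075,0,0.001,-0.0335,-0.075,0]'
python3 -m creep '[0,0,-0.005,0,0,0,-0.01,0,0,0,-0.015,0,0,0,-0.02,0,0,0,-0.025,0,0,0,-0.03,0,0,0,-0.033,0,0,0,-0.036,0,0,0,-0.037,0,0,0,-0.037,0]'
```

```text
t: 21.75
ee_pos: [427.6, -297.5, 137.0]
orientation: [-0.359, -3.121, -0.0]
ft_force: [0.0, -0.5, -0.5]
width: 43.9
grasp_force: 30.0
t: 22.58
ee_pos: [427.2, -297.9, 99.4]
orientation: [-0.36, -3.12, -0.0]
ft_force: [-0.5, 0.0, -0.8]
width: 44.5
grasp_force: 30.0
```

```bash
python3 -m creep '[0,0,-0.001,0,0,0,-0.002,0,0,0,-0.003,0,0,0,-0.004,0,0,0,-0.005,0,0,0,-0.005,0,0,0,-0.005,0]'
```

```text
t: 23.17
ee_pos: [427.3, -298.0, 94.6]
orientation: [-0.36, -3.121, -0.0]
ft_force: [-0.9, 1.0, -0.6]
width: 44.5
grasp_force: 30.0
```

```bash
python3 -m creep '[0,0,-0.0005,0,0,0,-0.001,0,0,0,-0.0013,0,0,0,-0.0013,0]'
```

```text
t: 23.5
ee_pos: [427.6, -298.2, 93.8]
orientation: [0.36, 3.12, -0.0]
ft_force: [-1.0, 0.2, 3.4]
width: 44.6
grasp_force: 30.0
```

Light floor contact (3.4 N). Release, rise, back off and check.

```bash
python3 -m creep '[0,0,0,0,0,0,0,0,0,0,0,0,0,0,0,0]' 0.66; python3 -m creep '[0,0,0.01,0,0,0,0.025,0,0,0,0.045,0,0,0,0.07,0,0,0,0.095,0,0,0,0.12,0,0,0,0.14,0,0,0.02,0.15,0,0,0.05,0.15,0,0,0.09,0.15,0]'; python3 -m creep '[0,0.03,0,0,0,0.05,0,0,0,0.06,0,0,0,0.06,0,0,0,0.06,0,0,0,0.06,0,0]'
python3 - <<'E'
from h import *
np.set_printoptions(precision=1,suppress=True)
P,im,d,C=shot('scene'); cv2.imwrite('pics/i.png',cv2.resize(im[180:330,190:450],(800,460),interpolation=cv2.INTER_CUBIC)[...,::-1])
ax=np.array([513.1,-318.4])
hsv=cv2.cvtColor(im,cv2.COLOR_RGB2HSV)
g=((d>0)&(C[...,2]>133)&(C[...,2]<144)&(np.hypot(C[...,0]-ax[0],C[...,1]-ax[1])<125)&(C[...,0]<500)).astype(np.uint8)
n,l,s,c=cv2.connectedComponentsWithStats(g)
for i in range(1,n):
    if s[i,4]>40: m=C[l==i]; q=m.mean(0); print(s[i,4],q,np.degrees(np.arctan2(q[1]-ax[1],q[0]-ax[0]))%360, np.hypot(*(q[:2]-ax)))
E
```

```text
t: 23.83
ee_pos: [427.3, -298.0, 93.3]
orientation: [-0.36, -3.121, -0.0]
ft_force: [-0.4, 1.0, -0.1]
width: 58.0
grasp_force: 0.0
t: 24.67
ee_pos: [428.0, -208.7, 245.1]
orientation: [0.364, 3.117, -0.002]
ft_force: [1.5, 0.7, -0.8]
width: 58.2
grasp_force: 0.0
t: 25.17
ee_pos: [427.7, -148.9, 243.6]
orientation: [0.361, 3.12, -0.001]
ft_force: [0.2, -0.8, 0.4]
width: 58.0
grasp_force: 0.0
119 [ 482.4 -235.7  138.6] 110.36716846491723 88.16520924080201
155 [ 425.3 -298.8  138.8] 167.40986941301688 90.01004538780843
164 [ 447.2 -382.4  138.4] 224.14969669906787 91.91262651005329
```

View pics/i.png

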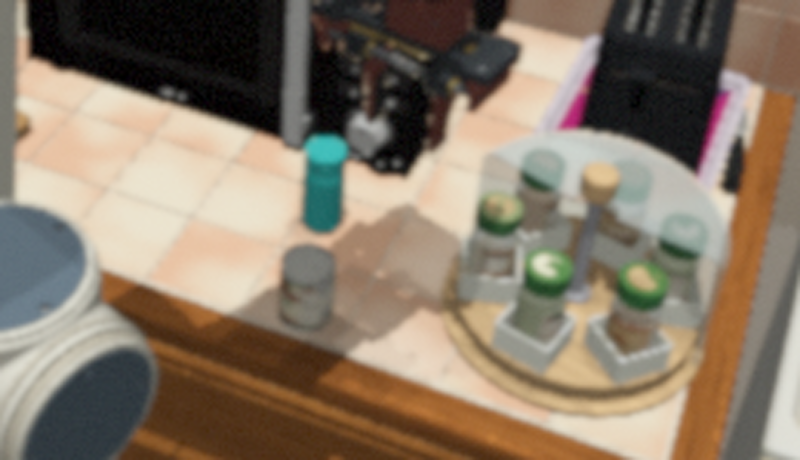

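All six jars stand upright in the rack, with the red one in the front pocket (cap at (548,268)). The tin and the turquoise jar are untouched and the gripper is clear.

```bash
python3 -c "from workcell import ticket; print(ticket.close_job())"
```

```text
the job is handed in; nothing more can be done
None
```

Both jars stand upright in the two empty pockets, the tray looks clicked into its notch (pocket at the front, no residual torque on the knob), and I handed the job in at about 25 s of the 69 s allowed; no verdict came back.

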